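# Snap the sample tub shut

## Task

Close the clear tub that has the dish of cheese cubes in it: press each of the four blue snap tabs round its lid all the way down. Leave the empty tub untouched with its tabs up, do not disturb the other things on the counter, and move the arm clear at the end.

Things in the scene. Friction and masses are not known exactly. Their poses are not given: they have to be found in the camera images.
- sample_tub: the FULL tub: round clear food tub, 104 mm across, 60 mm high with its white-rimmed lid in place, a dish of yellow cheese cubes seen inside. Fixed. Four blue snap tabs stand raised round the rim, 90 degrees apart: a, b, c, d lie 59 mm from its axis in its own +x, +y, -x, -y (144 mm over all). Origin: centre of its underside, on the counter; z up.
- spare_tub: the EMPTY tub: the same tub, lid and four raised blue tabs, also fixed, but with nothing inside; to be left alone. Origin: centre of its underside.
- tab_a_top (a point): centre of the top face of tab a of the full tub (on the tub's own +x side); moves with the tab. The tab's flat top is 26 mm (radially) by 34 mm; 73 mm above the counter fully raised, 63 mm when fully down, which is 3 mm above the lid's rim (60 mm).
- tab_a (a joint): how far tab a of the full tub is pressed straight down, m: 0 raised, 0.010 fully down (engaged, against a solid stop); starts at 0 to 0.003. Stiff press fit: it gives way at about 4 N all the way and stays wherever it is left, so a half-pressed tab stays half pressed.
- tab_b_top (a point): centre of the top face of tab b of the full tub (on the tub's own +y side); moves with the tab. The tab's flat top is 26 mm (radially) by 34 mm; 73 mm above the counter fully raised, 63 mm when fully down, which is 3 mm above the lid's rim (60 mm).
- tab_b (a joint): how far tab b of the full tub is pressed straight down, m: 0 raised, 0.010 fully down (engaged, against a solid stop); starts at 0 to 0.003. Stiff press fit: it gives way at about 4 N all the way and stays wherever it is left, so a half-pressed tab stays half pressed.
- tab_c_top (a point): centre of the top face of tab c of the full tub (on the tub's own -x side); moves with the tab. The tab's flat top is 26 mm (radially) by 34 mm; 73 mm above the counter fully raised, 63 mm when fully down, which is 3 mm above the lid's rim (60 mm).
- tab_c (a joint): how far tab c of the full tub is pressed straight down, m: 0 raised, 0.010 fully down (engaged, against a solid stop); starts at 0 to 0.003. Stiff press fit: it gives way at about 4 N all the way and stays wherever it is left, so a half-pressed tab stays half pressed.
- tab_d_top (a point): centre of the top face of tab d of the full tub (on the tub's own -y side); moves with the tab. The tab's flat top is 26 mm (radially) by 34 mm; 73 mm above the counter fully raised, 63 mm when fully down, which is 3 mm above the lid's rim (60 mm).
- tab_d (a joint): how far tab d of the full tub is pressed straight down, m: 0 raised, 0.010 fully down (engaged, against a solid stop); starts at 0 to 0.003. Stiff press fit: it gives way at about 4 N all the way and stays wherever it is left, so a half-pressed tab stays half pressed.
- cheese_wedge: bystander: wrapped yellow cheese wedge, 119x78x56 mm, loose; origin under its centre
- mustard_jar: bystander: mustard jar with white lid, 72 mm across, 94 mm high, loose; origin under its centre
- price_stand: bystander: small black price board on a wooden foot, 24x70x64 mm, loose; origin under its centre
- rind: bystander: crescent of cheese rind, 34x170x25 mm, lying loose; origin under its centre
- till_display (a point): obstacle: centre of the customer display, a 130 mm high, 80 mm wide screen on a post at the front of the fixed black till; it stands about 20 to 35 cm above the counter, just behind it, so swing the arm round in front of it. The till's body behind it begins at x = 0.65 and is 0.11 m high at its front. Never moves.

How it is judged:
By the outcome, as a careful person would: the job done as asked, in the order asked, and still so for the second after the job is handed in, with the robot touching nothing.
It also fails if it takes over 40 s, if anything falls off the work surface, if the arm or the gripper's body presses on something with over 40 N, if the wrist force passes 120 N, or if a joint passes its speed limit or range.

## Robot

A 6-joint arm with a two-finger parallel gripper is mounted at the origin on a cart in front of the work surface, level with it; the furniture and walls round the work are solid. World frame = base frame: x ahead of the robot, y to its left, z up, the work surface at z = 0. Lengths are in m, angles in rad, forces in N, time in s.
With the tool pointing down it reaches from about 0.3 to 0.775 m from the base axis. Payload 14.6 kg.
Tool frame: the origin (TCP) lies midway between the tips of the shut fingers; the grasp point (between the pads) lies 19 mm behind it; z points along the fingers, y is the line along which they close (so a half turn about z gives the same grasp; the last joint's range is limited). The gripper opens to 85 mm and grips with 20 to 120 N. Pads are 22 mm wide; open, the fingers measure 114 mm over their backs; the gripper's body (76 mm by 85 mm) begins 54 mm behind the grasp point. The pads swing forward as they close: fully open they stand 13 mm farther back than shut.
Start: joints at [1.157, 0.3, 1.521, -0, 1.321, -0.067], TCP at [0.187, 0.517, 0.231] pointing down, gripper open.
Joint ranges: [-3.03, 3.03], [-0.79, 2.21], [0.23, 2.52], [-1.04, 4.18], [0, 3.07], [-2.55, 2.55]. Speed limits (rad/s): [2.22, 2.22, 2.57, 3.14, 3.14, 3.14].

## Interface

Orientations are given as [roll, pitch, yaw] about the fixed x, y, z axes, in that order (R = Rz(yaw) Ry(pitch) Rx(roll)).
In Python, from rig import observe, capture, close_job gives the robot as it stands.
- The arm moves only by the tool carry_out, never from a script. Its arguments are lists of equal length, an entry for each row: "hand": the opening, from -1 (shut) to 1 (fully open), so that 0 is half open; "travel": the shift along the tool's x, y, z each as a share of 1 m, from -1 to 1, a list of three; "spin": the turn about the tool's z as a share of 60 degrees, from -1 to 1. A call has 1 to 20 rows; each row shifts and turns the commanded pose from where the row before left it, along the tool's axes as they then stand; what a row does not reach is not made up. A row lasts 1/12 s, in which the tool goes at most 41.7 mm and 7.16 degrees, less where a joint would pass 70% of its speed; a pose out of reach is approached as far as the arm can. A call with a number of a shift or a turn outside -1 to 1 is refused whole. A call with a gripper value outside its range is refused whole. The fingers move at their own pace and stop on an object; the grip force is fixed at half the most. Time passes only in rows, so rows that do not move let the fingers close. It gives the time, the measured TCP pose, the force, the opening and the grip force at its end, in the units of the state.
- observe(): the state, without advancing time (a new reading comes with each control period).
- capture(name): name is "scene" or "top" or "wrist"; returns a dict with "image" (400x640x3 uint8, red, green, blue), "fx", "fy", "cx", "cy" (pixels), "R" (3x3) and "t" (3): a world point X has camera coordinates R X + t. Camera axes: x right, y down, z forward; pixel columns grow to the right and rows downward; lengths in m; the calibration is good to about 2 mm. A picture is of the moment at which its call begins. There is no depth.
- close_job(): hands the job in; it is judged then, once.
The state is a dict: "time": time; "q": joint angles; "joint_velocities": joint speeds; "joint_torque": joint torques, N m; "tool_pos": TCP position; "tool_rot": TCP orientation; "wrist_force": force on the tool from outside, world axes, zero at the start; "wrist_torque": the same for the moment, N m; "gripper_width": opening from 0.0 (shut) to 1.0 (fully open); "finger_force": force on a finger pad.
Only numpy, scipy, OpenCV 4.12 (cv2) and the standard library are available. Lean on these libraries where they do the work, as an engineer would, in place of code of your own. Each camera call takes 0.05 s, during which the arm holds its last target. There are 200 camera calls.

## Working session

There is one attempt and no reset: what is moved stays moved. The work goes in short steps, Python scripts to look and compute and a tool call to move; the robot and the scene stay as the last step left them, time stands still between calls to the robot, and variables do not carry over. Pictures are saved under pics/ and viewed, at most 10 in all, crops included, and the job is handed in when it is done.

Besides the shell and the picture viewer there is one more tool, called after "Emit:" as name([rows], argument=value, ...), one row to a line, values as JSON. carry_out: Moves the arm, as the interface text tells. Its arguments: {"type":"object","properties":{"hand":{"type":"array","items":{"type":"number"}},"travel":{"type":"array","items":{"type":"array","items":{"type":"number"}}},"spin":{"type":"array","items":{"type":"number"}}},"required":["hand","travel","spin"]}

```bash
mkdir -p pics; python3 - <<'E'
from rig import observe, capture
import cv2,pickle
s=observe();print(s)
for n in("top","scene"):
    c=capture(n);pickle.dump(c,open(n+".pkl","wb"));cv2.imwrite(f"pics/{n}0.png",c["image"][:,:,::-1])
    print(n,c["fx"],c["cx"],c["cy"],c["R"],c["t"])
E
```

```text
{'time': 0.0, 'q': array([ 1.15739811e+00,  3.00479387e-01,  1.52160996e+00, -4.72060722e-05,
        1.32068518e+00, -6.65918481e-02]), 'joint_velocities': array([2.39079021e-04, 1.63466495e-04, 1.80855022e-03, 6.65588391e-05,
       1.96328616e-03, 2.24119260e-03]), 'joint_torque': array([-9.61813239e-04, -5.43496406e+01, -3.61805534e+01, -1.65330966e-04,
        3.88615634e-03,  8.00738803e-05]), 'tool_pos': array([0.1868546 , 0.51702951, 0.23070455]), 'tool_rot': array([-3.14041036e+00, -3.30229182e-05,  2.79479798e+00]), 'wrist_force': array([-0.45963369,  0.16290499, -0.69983391]), 'wrist_torque': array([-0.0230853 , -0.00292066, -0.01595173]), 'finger_force': 0.0, 'gripper_width': 0.999424868106595}
top 404.34228327902406 318.2357035872757 202.70111246198488 [[ 0.0994008  -0.99504048  0.00373208]
 [-0.97350362 -0.09802422 -0.20659611]
 [ 0.20593733  0.01690262 -0.97841919]] [-0.01308693  0.57189436  1.41312745]
scene 419.31315818517777 311.1703062716391 199.97523919940065 [[ 0.88341079 -0.4682535  -0.01800069]
 [-0.37075368 -0.6749422  -0.63796139]
 [ 0.28657823  0.5702558  -0.76985794]] [-0.49645371  0.35181886  1.31393226]
```

View pics/top0.png

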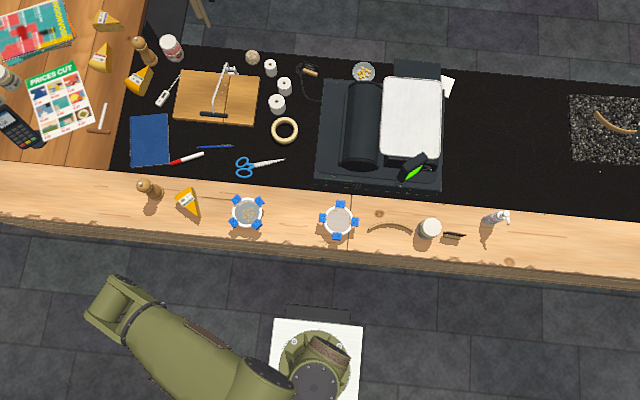

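View pics/scene0.png

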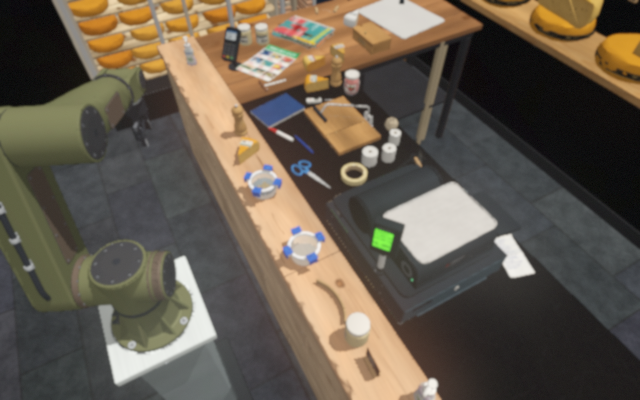

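The top view shows two tubs with blue tabs, at about (246,212), with yellow in it, and at about (338,220), looking empty. The scene view has them at (262,182) and (303,245). I'll measure the tabs now.

```bash
cat > h.py <<'E'
import numpy as np,cv2
def ray(c,u,v,z):
    d=c["R"].T@np.array([(u-c["cx"])/c["fx"],(v-c["cy"])/c["fy"],1]);o=-c["R"].T@c["t"]
    return o+d*(z-o[2])/d[2]
def blue(im):
    h=cv2.cvtColor(im,cv2.COLOR_RGB2HSV); return cv2.inRange(h,(100,130,110),(122,255,255))
def blobs(c,z=.071,amin=12):
    n,l,st,ce=cv2.connectedComponentsWithStats(blue(c["image"]))
    return [(st[i,4],ce[i],ray(c,*ce[i],z)) for i in range(1,n) if st[i,4]>=amin]
E
python3 - <<'E'
import pickle,cv2,numpy as np
from h import *
for n in("top","scene"):
    c=pickle.load(open(n+".pkl","rb"))
    for a,p,w in blobs(c):
        if abs(w[1])<.5 and w[0]<.65: print(n,a,p.round(1),w.round(4))
    im=c["image"]
    h=cv2.cvtColor(im,cv2.COLOR_RGB2HSV);y=cv2.inRange(h,(18,90,90),(35,255,255))
    for u,v in ([(246,212),(338,220)] if n=="top" else [(262,182),(303,245)]):
        print("yellow",n,u,(y[v-12:v+13,u-12:u+13]>0).sum(), h[v-6:v+7,u-6:u+7].reshape(-1,3).mean(0))
c=pickle.load(open("top.pkl","rb"))["image"][170:260,200:390,::-1]
cv2.imwrite("pics/crop0.png",cv2.resize(c,None,fx=4,fy=4,interpolation=cv2.INTER_CUBIC))
E
```

```text
top 53 [235.6 199.1] [0.5512 0.3425 0.071 ]
top 53 [258.8 201.2] [0.552  0.2584 0.071 ]
top 55 [339.9 203.5] [ 0.5729 -0.0343  0.071 ]
top 51 [321.9 217.6] [0.515  0.0253 0.071 ]
top 55 [233.1 222.3] [0.4663 0.3397 0.071 ]
top 65 [256.3 224. ] [0.4685 0.2563 0.071 ]
top 51 [354.4 221.7] [ 0.5118 -0.0918  0.071 ]
top 61 [336.4 236.2] [ 0.4536 -0.0326  0.071 ]
yellow top 246 28 [ 44.95266272  42.         178.72781065]
yellow top 338 0 [ 14.93491124  30.26035503 213.86982249]
scene 15 [267.2 167.2] [0.5513 0.3377 0.071 ]
scene 13 [247.4 175.5] [0.4679 0.3343 0.071 ]
scene 21 [277.2 181.8] [0.5532 0.2504 0.071 ]
scene 28 [256.2 190.5] [0.4676 0.2489 0.071 ]
scene 19 [295.8 230.2] [0.5151 0.0199 0.071 ]
scene 26 [319.3 236.3] [ 0.5729 -0.0404  0.071 ]
scene 29 [287.1 250.5] [ 0.454  -0.0392  0.071 ]
scene 36 [311.8 257.3] [ 0.5125 -0.1005  0.071 ]
yellow scene 262 0 [ 40.33136095  30.5443787  184.62130178]
yellow scene 303 0 [ 16.63313609  33.21893491 210.40236686]
```

View pics/crop0.png

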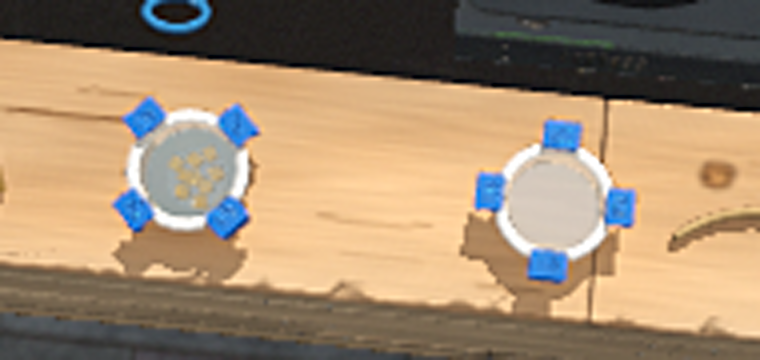

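The crop shows the cheese in the left tub only: full tub tabs at about (145,118), (240,124), (133,210) and (228,215) in the 4x crop. The tub's centre is about (0.510, 0.296). I'll shut the fingers, hover above the near-left tab and look from there.

Emit:
carry_out([
  [-0.0324, -0.0073, 0],
  [-0.0324, -0.0073, 0],
  [-0.0324, -0.0073, 0],
  [-0.0324, -0.0073, 0],
  [-0.0324, -0.0073, 0],
  [-0.0324, -0.0073, 0],
  [-0.0324, -0.0073, 0],
  [-0.0324, -0.0073, 0],
  [-0.0324, -0.0073, 0],
  [-0.0324, -0.0073, 0],
  [0, 0, 0],
  [0, 0, 0],
], hand=[-1, -1, -1, -1, -1, -1, -1, -1, -1, -1, -1, -1], spin=[0, 0, 0, 0, 0, 0, 0, 0, 0, 0, 0, 0])

```text
time: 1.1
tool_pos: [0.4677, 0.3374, 0.2306]
tool_rot: [-3.141, -0.001, 2.792]
wrist_force: [-0.3, 0.6, -0.5]
gripper_width: -0.001
finger_force: 0.0
```

```bash
python3 - <<'E'
from rig import observe, capture
from h import *
s=observe();print(s["time"],s["tool_pos"],s["tool_rot"],s["wrist_force"],s["gripper_width"])
c=capture("wrist");cv2.imwrite("pics/w1.png",c["image"][:,:,::-1])
for a,p,w in blobs(c,.0715,150): print(a,p.round(1),w.round(4))
E
```

```text
1.1 [0.46767598 0.33741888 0.23060098] [-3.14070056e+00 -7.57836638e-04  2.79231590e+00] [-0.3499186   0.64972329 -0.54837088] -0.001295610541224477
655 [316.2 183.5] [0.4676 0.3385 0.0715]
599 [247.7 208.9] [0.4691 0.2561 0.0715]
6410 [608. 267.] [0.6846 0.6326 0.0715]
410 [343.8 245.5] [0.5491 0.3433 0.0715]
403 [274.3 268.8] [0.5501 0.2548 0.0715]
505 [ 26.7 274.6] [ 0.4548 -0.0313  0.0715]
467 [ 94.  300.3] [0.5146 0.0247 0.0715]
430 [ 15.8 324.7] [ 0.5122 -0.0918  0.0715]
397 [ 79.4 348.4] [ 0.5734 -0.0366  0.0715]
```

View pics/w1.png

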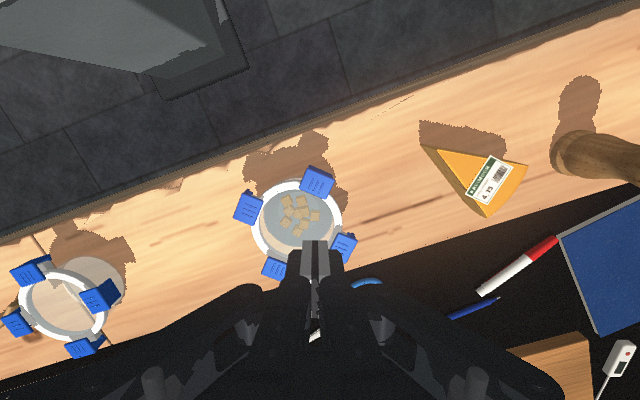

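The wrist view confirms the cheese in this tub, with tabs at (316,183), (248,209), (344,246) and (274,269). They agree with the first fixes to 2–3 mm. Now I'll press the near-left tab.

Emit:
carry_out([
  [0, 0, 0.035],
  [0, 0, 0.035],
  [0, 0, 0.035],
  [0, 0, 0.035],
  [0, 0, 0.006],
  [0, 0, 0.006],
  [0, 0, 0.004],
  [0, 0, 0.004],
  [0, 0, 0.004],
  [0, 0, 0.004],
  [0, 0, 0],
  [0, 0, 0],
], hand=[-1, -1, -1, -1, -1, -1, -1, -1, -1, -1, -1, -1], spin=[0, 0, 0, 0, 0, 0, 0, 0, 0, 0, 0, 0])

```text
time: 2.15
tool_pos: [0.467, 0.3386, 0.0637]
tool_rot: [3.141, 0.0, 2.795]
wrist_force: [0.6, 0.6, 1.7]
gripper_width: 0.003
finger_force: 0.8
```

Emit:
carry_out([
  [0, 0, 0.001],
  [0, 0, 0.001],
  [0, 0, 0],
  [0, 0, 0],
], hand=[-1, -1, -1, -1], spin=[0, 0, 0, 0])

```text
time: 2.48
tool_pos: [0.4671, 0.3387, 0.0629]
tool_rot: [3.141, 0.001, 2.795]
wrist_force: [-5.4, -2.8, 18.0]
gripper_width: -0.003
finger_force: 8.7
```

Emit:
carry_out([
  [0, 0, -0.0285],
  [-0.0097, -0.026, 0],
  [-0.0097, -0.026, 0],
  [-0.0097, -0.026, 0],
  [0, 0, 0],
  [0, 0, 0.0145],
  [0, 0, 0.004],
  [0, 0, 0.004],
  [0, 0, 0.004],
  [0, 0, 0.001],
  [0, 0, 0.001],
  [0, 0, 0],
  [0, 0, 0],
], hand=[-1, -1, -1, -1, -1, -1, -1, -1, -1, -1, -1, -1, -1], spin=[0, 0, 0, 0, 0, 0, 0, 0, 0, 0, 0, 0, 0])

```text
time: 3.57
tool_pos: [0.4678, 0.2554, 0.0628]
tool_rot: [-3.142, 0.0, 2.795]
wrist_force: [-9.9, -8.4, 22.9]
gripper_width: 0.0
finger_force: 11.4
```

Emit:
carry_out([
  [0, 0, -0.0285],
  [-0.0263, 0.0097, 0],
  [-0.0263, 0.0097, 0],
  [-0.0263, 0.0097, 0],
  [0, 0, 0],
  [0, 0, 0.0145],
  [0, 0, 0.004],
  [0, 0, 0.004],
  [0, 0, 0.004],
  [0, 0, 0.001],
  [0, 0, 0.001],
  [0, 0, 0],
  [0, 0, 0],
], hand=[-1, -1, -1, -1, -1, -1, -1, -1, -1, -1, -1, -1, -1], spin=[0, 0, 0, 0, 0, 0, 0, 0, 0, 0, 0, 0, 0])

```text
time: 4.65
tool_pos: [0.5515, 0.256, 0.0629]
tool_rot: [3.141, 0.0, 2.795]
wrist_force: [-9.5, -4.5, 16.7]
gripper_width: 0.001
finger_force: 8.5
```

Emit:
carry_out([
  [0, 0, -0.0285],
  [0.0096, 0.0267, 0],
  [0.0096, 0.0267, 0],
  [0.0096, 0.0267, 0],
  [0, 0, 0],
  [0, 0, 0.0145],
  [0, 0, 0.004],
  [0, 0, 0.004],
  [0, 0, 0.004],
  [0, 0, 0.001],
  [0, 0, 0.001],
  [0, 0, 0],
  [0, 0, 0],
], hand=[-1, -1, -1, -1, -1, -1, -1, -1, -1, -1, -1, -1, -1], spin=[0, 0, 0, 0, 0, 0, 0, 0, 0, 0, 0, 0, 0])

```text
time: 5.73
tool_pos: [0.5519, 0.3409, 0.063]
tool_rot: [3.141, 0.0, 2.795]
wrist_force: [-9.2, -1.7, 14.8]
gripper_width: -0.001
finger_force: 7.5
```

Emit:
carry_out([
  [0, 0, -0.034],
  [0, 0, -0.034],
  [0, 0, -0.034],
  [0, 0, -0.034],
  [0, 0, -0.034],
  [0.034, 0.0023, 0],
  [0.034, 0.0023, 0],
  [0.034, 0.0023, 0],
  [0.034, 0.0023, 0],
  [0.034, 0.0023, 0],
  [0.034, 0.0023, 0],
  [0.034, 0.0023, 0],
  [0.034, 0.0023, 0],
  [0, 0, 0],
  [0, 0, 0],
], hand=[-1, -1, -1, -1, -1, -1, -1, -1, -1, -1, -1, -1, -1, -1, -1], spin=[0, 0, 0, 0, 0, 0, 0, 0, 0, 0, 0, 0, 0, 0, 0])

```text
time: 6.98
tool_pos: [0.3014, 0.4509, 0.2316]
tool_rot: [3.141, 0.0, 2.797]
wrist_force: [-0.3, -0.8, -1.2]
gripper_width: -0.006
finger_force: 0.0
```

```bash
python3 - <<'E'
from rig import observe, capture
from h import *
s=observe();print(s["tool_pos"],s["wrist_force"])
t=capture("top");w=capture("wrist")
for n,c in(("top",t),("wrist",w)):
    for a,p,q in blobs(c,.063,20):
        if q[0]<.65 and abs(q[1])<.45: print(n,a,p.round(1),q.round(4))
a=cv2.resize(t["image"][170:260,200:390],(640,303),interpolation=cv2.INTER_CUBIC)
cv2.imwrite("pics/end.png",np.vstack([a,cv2.resize(w["image"],(640,400))[:290]])[:,:,::-1])
E
```

```text
[0.30141739 0.45092666 0.23159625] [-0.27370308 -0.80187797 -1.16970288]
top 50 [236.3 199.6] [0.5514 0.3418 0.063 ]
top 52 [259.  201.6] [0.5522 0.2587 0.063 ]
top 54 [339.9 203.4] [ 0.5749 -0.0344  0.063 ]
top 51 [321.9 217.6] [0.5164 0.0254 0.063 ]
top 54 [233.4 222.4] [0.4673 0.3403 0.063 ]
top 51 [354.4 221.7] [ 0.5131 -0.0925  0.063 ]
top 64 [256.6 224.3] [0.4685 0.2563 0.063 ]
top 61 [336.4 236.2] [ 0.4546 -0.0329  0.063 ]
wrist 112 [221.1 337.2] [0.4638 0.2568 0.063 ]
wrist 332 [ 33.1 391.1] [ 0.4596 -0.0447  0.063 ]
```

View pics/end.png

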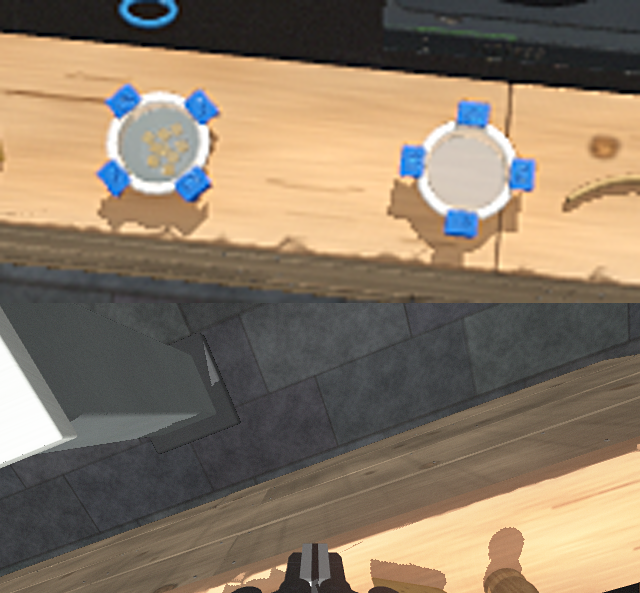

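The full tub (left, about (158,142)) shows its four tabs at the lowered height. The spare tub, right at about (467,168), hasn't moved in the top view. Each tab reached 63 mm and took 15–23 N against the stop, and the arm is clear.

```bash
python3 -c "from rig import close_job; print(close_job())"
```

```text
the job is handed in; nothing more can be done
None
```

All four tabs on the cheese tub are pressed fully down to their stops (about 63 mm), the empty tub was not touched, the arm is clear, and the job was handed in at about 7 s; no verdict came back.

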